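# Snap the long rolling pin into its spring rack

## Robot

A 7-joint arm with a two-finger parallel gripper is mounted at the origin on a cart in front of the work surface, level with it; the furniture and walls round the work are solid. World frame = base frame: x ahead of the robot, y to its left, z up, the work surface at z = 0. Lengths are in m, angles in degrees, forces in N, time in s.
With the tool pointing down it reaches from about 0.425 to 0.875 m from the base axis. Payload 9.9 kg.
Tool frame: the origin (TCP) lies midway between the tips of the shut fingers; the grasp point (between the pads) lies 19 mm behind it (manip.tcp_to_grasp is the z of the grasp point in the tool frame, in m); z points along the fingers, y is the line along which they close (so a half turn about z gives the same grasp; the last joint's range is limited). The gripper opens to 85 mm and grips with 20 to 120 N. Pads are 22 mm wide; open, the fingers measure 114 mm over their backs; the gripper's body (76 mm by 85 mm) begins 54 mm behind the grasp point. The pads swing forward as they close: fully open they stand 13 mm farther back than shut.
Start: joints at [71.631, 32.985, 1.427, 82.34, -0.859, 64.687, -3.237], TCP at [0.158, -0.656, 0.231] pointing down, gripper open.
Joint ranges: [-157.87, 157.87], [-19.46, 123.44], [-87.15, 90], [11.01, 140.99], [-62.26, 242.26], [9.8, 113.94], [-161.44, 161.44]. Speed limits (degrees/s): [127.2, 127.2, 172.46, 172.46, 180, 180, 180].

## Interface

Orientations are given as a 3x3 rotation matrix whose columns are the frame's x, y, z axes.
In Python, from station import manip gives the robot as it stands.
- The arm moves only by the tool move_tool, called after "Request:" by a JSON object that holds its "fn" and its "kwargs", one argument or row to a line. Schema: {"type":"object","properties":{"segments":{"type":"array","items":{"type":"number"},"minItems":4,"maxItems":80},"jaw":{"type":"number"},"grip_n":{"type":"number"},"only":{"type":"string"},"quiet":{"type":"boolean"},"lines":{"type":"string"}},"required":["segments"],"additionalProperties":false}. segments is one flat list of numbers that holds 1 to 20 rows one after another, with no inner brackets; each row has 4 numbers: dx, dy, dz in shares of 0.4 m (1.0 is 0.4 m), then a turn about the tool's z in normalised numbers (1 is 180 degrees); each row is the pose to reach, as a shift and turn from the pose commanded when the call began, along the tool's axes at that moment; what a row does not reach only later rows make up. A row lasts 1/12 s, in which the tool goes at most 0.0417 m and 7.16 degrees, less where a joint would pass 70% of its speed; a pose out of reach is approached as far as the arm can. jaw is the finger opening in m, set as the call begins (left out keeps the last). The fingers move at their own pace and stop on an object; grip_n is the grip in N (left out, the last holds). Time passes only in rows, so rows that do not move let the fingers close. The tool returns the time, the measured TCP pose, the force, the opening and the grip force at its end. only (a regular expression) keeps the lines of the reply that match it, lines (a string "A,B") keeps lines A to B, and quiet returns only ok. A shift or turn number past 1, either way, is cut back to 1. Input that does not fit is refused with a message, and nothing moves.
- manip.read_state(): the state, without advancing time (a new reading comes with each control period).
- manip.camera(name): name is "scene" or "side" or "wrist"; returns the picture (384x512x3 uint8, red, green, blue); there is no depth.
- manip.camera_info(name): a dict with "intrinsics" (3x3 intrinsics, pixels), "world_from_camera" (4x4, takes a point from camera to world coordinates). Camera axes: x right, y down, z forward; pixel columns grow to the right and rows downward; lengths in m; the calibration is good to about 2 mm. A picture is of the moment at which its call begins: read the wrist's pose just before it. camera_info takes no time and is no camera call; for the wrist camera it gives the pose at the moment of the call.
- manip.close_job(): hands the job in; it is judged then, once.
The state is a dict: "time_s": time; "qpos": joint angles; "joint_velocities": joint speeds; "effort": joint torques, N m; "tool_pos": TCP position; "ee_rot": TCP orientation; "contact_force": force on the tool from outside, world axes, zero at the start; "wrist_torque": the same for the moment, N m; "width": finger opening in m; "gripper_force": force on a finger pad.
Only numpy, scipy, OpenCV 4.12 (cv2) and the standard library are available. Lean on these libraries where they do the work, as an engineer would, in place of code of your own. Each camera call takes 0.05 s, during which the arm holds its last target. There are 200 camera calls.

## Task

Put away the longer of the two small wooden rolling pins: carry it to the dark wooden rack and press it down between the two steel spring leaves until it snaps fully home, lying level in both V-shaped cradles, then let go. Do not drop it in, and leave the shorter pin and the other things where they are.

Things in the scene. Friction and masses are not known exactly. Their poses are not given: they have to be found in the camera images.
- long_pin: the longer rolling pin, light wood, a plain round bar 140 mm long, 30 mm in diameter, no handles, 0.09 kg; each end is chamfered at 45 degrees over its last 11 mm, down to 8 mm diameter. Lies on the worktop. Origin: the middle of the bar, on its axis (15 mm above the worktop). Its y axis runs along the bar; both ends are alike and it may be rolled about y by any angle.
- short_pin: the shorter rolling pin, the same but 90 mm long: too short for the rack. Lies to the left or to the right of the longer one, roughly in line with it, their middles 14 to 23 cm apart. Origin: the middle of the bar, on its axis; y axis along the bar.
- rack: the rack, fixed to the worktop: dark wood board 70 (x) by 196 (y) by 12 mm, with two V-shaped wooden cradles at y = -47 and +47 mm (each 12 mm long in y, the V about 54 mm wide and 56 mm high at its top) and beyond them, at each end, an upright steel spring leaf. Origin: middle of the board's underside, at worktop height. The seated pin lies along the rack's y axis, either way round.
- rack_seat (a point): where the middle of the pin's axis lies when fully home: 50 mm above the rack's origin; axes as the rack's. Between the cradles (82 mm) only the board lies below, so fingers that hold the pin at its middle have free room down to 12 mm above the worktop. Cradles and leaves are lacquered and slippery.
- pastry_brush: bystander: round pastry brush 161 mm long with a wooden handle, lying on the worktop; origin under its middle.
- salt_spoon: bystander: small wooden spoon 120 mm long, lying on the worktop; origin under its middle.
- leaf_left (a joint): steel leaf at the rack's +y end, 26 mm wide, hinged 77 mm from the middle, 14 mm above the worktop, sprung inward; rad, 0 at rest, grows outward. Rounded inward nose 61 mm above the worktop, flared mouth above it up to 80 mm. The noses are 128 mm apart: the pin pushes each out about 6 mm (0.13 rad; about 5 to 10 N down in all), then they snap back over its upper chamfers and hold it down.
- leaf_right (a joint): the same leaf, mirrored, at the rack's -y end; rad, 0 at rest, grows outward; close to 0 (under 0.05) again when the pin is home.

How it is judged (in metres and radians):
On the way:
1. the gripper presses the long pin down into the cradles between the leaves (contact force between the fingers and long_pin above 0.5 N and horizontal distance between long_pin and rack_seat below 0.02 m and z of long_pin in the frame of rack_seat below 0.01 m), for 0.05 s.
At the end, for the whole second after the job is handed in: the long pin lies at rest in the rack: its middle within 15 mm of the seat horizontally and 8 mm in height, its axis within 0.17 rad (10 degrees) of the rack's y axis (so both leaves have snapped over its ends) (horizontal distance between long_pin and rack_seat below 0.015 m and z of long_pin in the frame of rack_seat between -0.008 and 0.008 m and angle between the y axis of long_pin and the y axis of rack, either way round below 0.17 rad and linear speed of long_pin below 0.02 m/s); the robot touches nothing.
It fails at once if the short pin is moved by more than 40 mm (distance of short_pin from where it was at the start of the episode above 0.04 m).
It fails at once if the pastry brush or the salt spoon is moved by more than 40 mm (distance of any of pastry_brush, salt_spoon from where it was at the start of the episode above 0.04 m).
It also fails if it takes over 32 s, if anything falls off the work surface, if the arm or the gripper's body presses on something with over 40 N, if the wrist force passes 120 N, or if a joint passes its speed limit or range.

## Working session

There is one attempt and no reset: what is moved stays moved. The work goes in short steps, Python scripts to look and compute and a tool call to move; the robot and the scene stay as the last step left them, time stands still between calls to the robot, and variables do not carry over. Pictures are saved under pics/ and viewed, at most 10 in all, crops included, and the job is handed in when it is done.

```bash
ls; mkdir -p pics; cat > h.py <<'E'
import numpy as np, cv2
from station import manip
def snap(n,f):
    im=manip.camera(n); cv2.imwrite(f,im[:,:,::-1].copy()); return im
def ray(n,u,v,z,info=None):
    i=info or manip.camera_info(n); K=np.array(i["intrinsics"]);T=np.array(i["world_from_camera"])
    d=T[:3,:3]@np.linalg.inv(K)@[u,v,1]; o=T[:3,3]
    return o+d*(z-o[2])/d[2]
def proj(n,p):
    i=manip.camera_info(n); K=np.array(i["intrinsics"]);T=np.linalg.inv(np.array(i["world_from_camera"]))
    c=K@(T[:3,:3]@np.array(p)+T[:3,3]); return c[:2]/c[2]
E
python3 - <<'E'
from h import *
a=snap("scene","pics/s0.png"); b=snap("side","pics/d0.png")
for n in("scene","side"): print(manip.camera_info(n))
s=manip.read_state(); print(s["time_s"],s["tool_pos"],s["ee_rot"],s["contact_force"],manip.tcp_to_grasp)
E
```

```text
pics
station.py
{'intrinsics': array([[362.37661443,   0.        , 253.44096759],
       [  0.        , 362.37661443, 192.41183616],
       [  0.        ,   0.        ,   1.        ]]), 'world_from_camera': array([[ 0.53876651, -0.5117538 ,  0.66920751, -0.08955417],
       [-0.84230985, -0.31246868,  0.43917814, -0.53961743],
       [-0.01564469, -0.80029455, -0.59940293,  0.6113292 ],
       [ 0.        ,  0.        ,  0.        ,  1.        ]])}
{'intrinsics': array([[424.35297073,   0.        , 254.17204419],
       [  0.        , 424.35297073, 188.67198402],
       [  0.        ,   0.        ,   1.        ]]), 'world_from_camera': array([[ 0.99923357,  0.0238387 , -0.03104827,  0.56049841],
       [ 0.03860639, -0.46911959,  0.8822904 , -1.16290286],
       [ 0.0064673 , -0.88281285, -0.46968037,  0.59822582],
       [ 0.        ,  0.        ,  0.        ,  1.        ]])}
0.1 [ 0.15827218 -0.6557696   0.23052566] [[ 9.72085215e-01  2.34627689e-01 -4.27338513e-04]
 [ 2.34628065e-01 -9.72084150e-01  1.44114686e-03]
 [-7.72760384e-05 -1.50118316e-03 -9.99998870e-01]] [ 1.01291682 -0.35788275  0.00846197] -0.0187
```

View pics/s0.png

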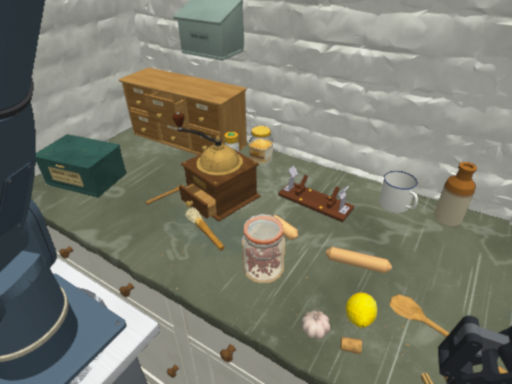

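View pics/d0.png

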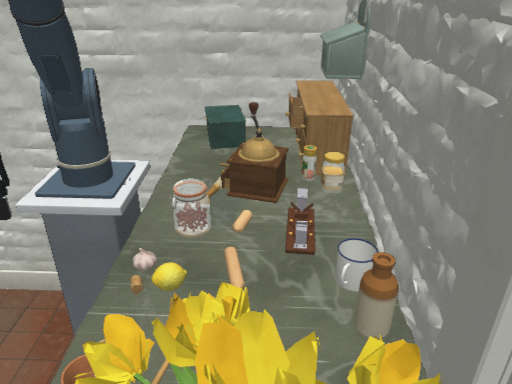

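The scene view shows the long pin at about (360,259), the short pin behind the jar at about (289,228), and the rack at about (316,200). In the side view the long pin is at about (234,267), the short pin at (243,220) and the rack at (300,230). I'll enlarge both views.

```bash
python3 - <<'E'
import cv2
a=cv2.imread("pics/s0.png")[160:280,265:400]; cv2.imwrite("pics/s1.png",cv2.resize(a,None,fx=5,fy=5,interpolation=cv2.INTER_CUBIC))
a=cv2.imread("pics/d0.png")[180:295,215:335]; cv2.imwrite("pics/d1.png",cv2.resize(a,None,fx=5,fy=5,interpolation=cv2.INTER_CUBIC))
E
```

```text
(no output)
```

View pics/s1.png

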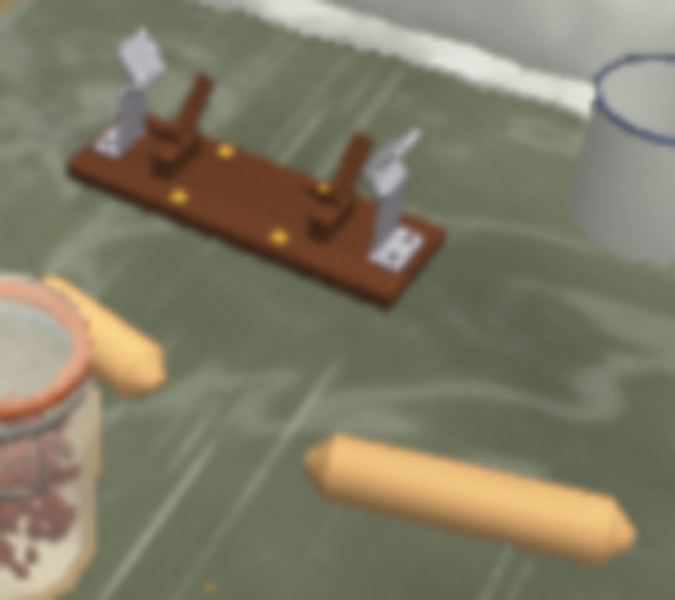

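View pics/d1.png

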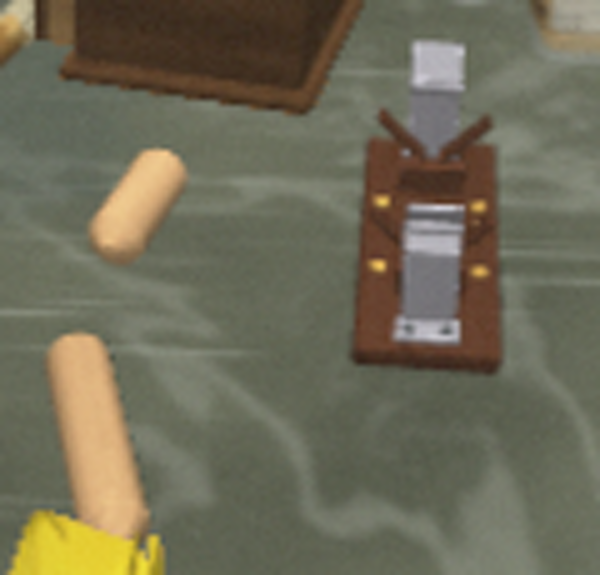

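```bash
cat > m.py <<'E'
from h import *
S=lambda u,v,z: ray("scene",265+(u+.5)/5-.5,160+(v+.5)/5-.5,z)
D=lambda u,v,z: ray("side",215+(u+.5)/5-.5,180+(v+.5)/5-.5,z)
np.set_printoptions(precision=4,suppress=True)
a,b=S(309,463,.015),S(632,536,.015); d=a-b
print("pin scene",a,b,np.linalg.norm(d),(a+b)/2,np.degrees(np.arctan2(d[0],d[1])))
a,b=D(73,340,.012),D(120,530,.015); d=a-b
print("pin side",a,b,np.linalg.norm(d),np.degrees(np.arctan2(d[0],d[1])))
print("short side",D(165,158,.015),D(115,245,.015))
c=[S(*p,.012) for p in((70,165),(388,297),(445,233))]
print("rack scene",c,(c[0]+c[2])/2); 
for p,q in((0,1),(1,2)): print(np.linalg.norm(c[p]-c[q]))
d=c[0]-c[1];print("ang",np.degrees(np.arctan2(d[0],d[1])))
c=[D(*p,.012) for p in((370,142),(355,355),(500,359),(497,147))]
print("rack side",c,sum(c)/4)
for p,q in((0,1),(1,2),(2,3),(3,0)): print(np.linalg.norm(c[p]-c[q]))
d=c[0]-c[1]+c[3]-c[2];print("ang",np.degrees(np.arctan2(d[0],d[1])))
# screws mean, scene and side
print(np.mean([S(*p,.013) for p in((226,151),(179,196),(279,237),(323,187))],0),np.mean([D(*p,.013) for p in((381,201),(478,206),(378,265),(479,271))],0))
E
python3 m.py
```

```text
pin scene [ 0.4732 -0.3626  0.015 ] [ 0.506  -0.4968  0.015 ] 0.13811489017692583 [ 0.4896 -0.4297  0.015 ] -13.749229658012544
pin side [ 0.4749 -0.3569  0.012 ] [ 0.5064 -0.491   0.015 ] 0.1377800937239323 -13.22863623015996
short side [ 0.5094 -0.1957  0.015 ] [ 0.489  -0.2805  0.015 ]
rack scene [array([ 0.6149, -0.1601,  0.012 ]), array([ 0.6018, -0.3495,  0.012 ]), array([ 0.6652, -0.3558,  0.012 ])] [ 0.6401 -0.258   0.012 ]
0.18991347182535506
0.06369320860497013
ang 3.9601027503520676
rack side [array([ 0.6193, -0.1685,  0.012 ]), array([ 0.606 , -0.3623,  0.012 ]), array([ 0.6728, -0.3623,  0.012 ]), array([ 0.6878, -0.1704,  0.012 ])] [ 0.6465 -0.2659  0.012 ]
0.19433085914033763
0.06675317371179193
0.19246734331824802
0.06850316659728298
ang 4.199170689913017
[ 0.6434 -0.2557  0.013 ] [ 0.6458 -0.2607  0.013 ]
```

The manual's scale: shifts go in shares of 0.4 m and turns go in shares of 180 degrees. Converting my numbers, 0.376 m / 0.4 = 0.94, 0.2 m / 0.4 = 0.5, -90 degrees / 180 = -0.5.

Request:
{"fn": "move_tool", "kwargs": {
  "segments": [0.25, -0.095, 0, -0.1111, 0.5, -0.19, 0, -0.2222, 0.94, -0.3575, 0, -0.3333, 0.94, -0.3575, 0, -0.5, 0.94, -0.3575, 0, -0.5, 0.94, -0.3575, 0, -0.5, 0.94, -0.3575, 0, -0.5, 0.94, -0.3575, 0, -0.5, 0.94, -0.3575, 0, -0.5, 0.94, -0.3575, 0, -0.5, 0.94, -0.3575, 0, -0.5, 0.94, -0.3575, 0, -0.5, 0.94, -0.3575, 0, -0.5, 0.94, -0.3575, 0, -0.5, 0.94, -0.3575, 0, -0.5, 0.94, -0.3575, 0, -0.5],
  "jaw": 0.085
}}

```text
time_s: 1.43
tool_pos: [0.4901, -0.429, 0.2311]
ee_rot: [[-0.232, 0.973, -0.0], [0.973, 0.232, 0.0], [0.0, -0.0, -1.0]]
contact_force: [-0.4, -0.3, -0.9]
width: 0.0849
gripper_force: 0.0
```

```bash
python3 - <<'E'
from h import *
s=manip.read_state(); i=manip.camera_info("wrist"); np.save("w0.npy",i,allow_pickle=True)
a=snap("wrist","pics/w0.png"); print(s["qpos"],s["ee_rot"]); print(proj("wrist",[.49,-.429,.015]),proj("wrist",[.643,-.26,.012]))
cv2.imwrite("pics/w0b.png",cv2.resize(cv2.imread("pics/w0.png"),(800,600)))
print("lemon",ray("scene",362,309,.025),"jar",ray("scene",264,270,0))
E
```

```text
[ 51.15288098  32.15121487 -23.68950229  85.64396341  13.63014014
  65.08944839  38.33016075] [[-2.31627499e-01  9.72804494e-01 -3.43912823e-04]
 [ 9.72804484e-01  2.31627602e-01  2.99812795e-04]
 [ 3.71318936e-04 -2.65115048e-04 -9.99999896e-01]]
[254.77016906 155.21912217] [435.36105652  33.13909435]
lemon [ 0.36365605 -0.48087914  0.025     ] jar [ 0.3665077  -0.26397383  0.        ]
```

View pics/w0b.png

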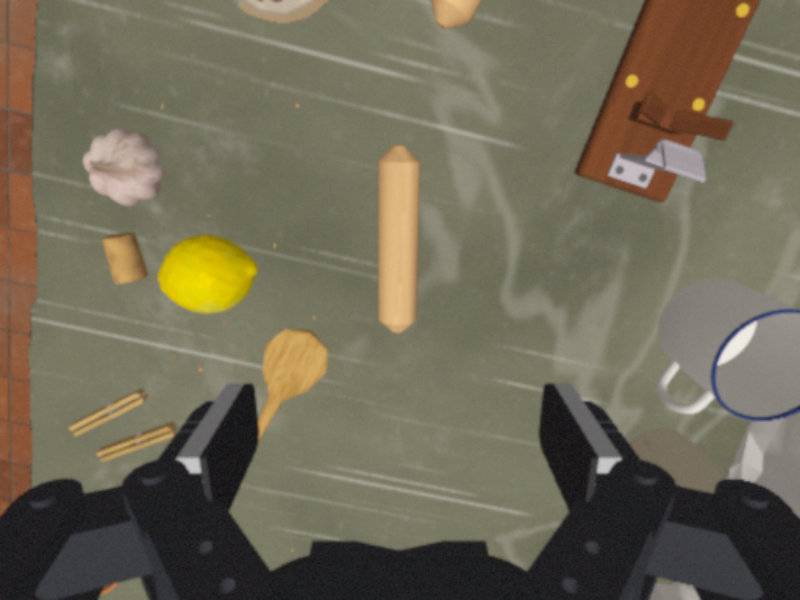

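The wrist view shows the pin upright, with ends at (401,147) and (398,331) in the 800x600 picture. The rack's near corners are at (578,173) and (663,201), and its screws are at (632,81), (698,104) and (742,10).

```bash
cat > m2.py <<'E'
from h import *
np.set_printoptions(precision=4,suppress=True)
i=np.load("w0.npy",allow_pickle=True).item()
W=lambda u,v,z: ray("wrist",(u+.5)*.64-.5,(v+.5)*.64-.5,z,i)
a,b=W(401,147,.015),W(398,331,.015);d=a-b
print("pin",a,b,np.linalg.norm(d),(a+b)/2,np.degrees(np.arctan2(d[0],d[1])))
c=[W(578,173,.012),W(663,201,.012),W(632,81,.013),W(698,104,.013),W(742,10,.013)]
print(c,np.linalg.norm(c[0]-c[1]))
d=c[4]-c[3];print("ang",np.degrees(np.arctan2(d[0],d[1])),"screw mid",(c[2]+c[4])/2,np.linalg.norm(d))
d=c[0]-c[1];print(np.degrees(np.arctan2(-d[1],d[0])), "from corners")
m=(c[0]+c[1])/2;n=np.array([np.sin(np.radians(4)),np.cos(np.radians(4)),0]);print("centre",m+n*.098)
E
python3 m2.py
```

```text
pin [ 0.4759 -0.3622  0.015 ] [ 0.506  -0.4977  0.015 ] 0.13882492699519472 [ 0.491  -0.4299  0.015 ] -12.50285974697042
[array([ 0.6033, -0.3503,  0.012 ]), array([ 0.6703, -0.3548,  0.012 ]), array([ 0.6178, -0.2845,  0.013 ]), array([ 0.6672, -0.2877,  0.013 ]), array([ 0.6713, -0.228 ,  0.013 ])] 0.0671402900284663
ang 3.9486112164804816 screw mid [ 0.6445 -0.2562  0.013 ] 0.0598150256184629
-176.1540685865765 from corners
centre [ 0.6437 -0.2548  0.012 ]
```

To row units: 0.227 m / 0.4 = 0.5675, 0.08 m / 0.4 = 0.2.

Request:
{"fn": "move_tool", "kwargs": {
  "segments": [0, 0, 0.1, 0, 0, 0, 0.2, 0, 0, 0, 0.3, 0, 0, 0, 0.4, 0, 0, 0, 0.475, 0, 0, 0, 0.525, 0, 0, 0, 0.55, 0, 0, 0, 0.5675, 0, 0, 0, 0.5675, 0, 0, 0, 0.5675, 0],
  "jaw": 0.085
}}

```text
time_s: 2.32
tool_pos: [0.4909, -0.4293, 0.0053]
ee_rot: [[-0.234, 0.972, 0.001], [0.972, 0.234, -0.001], [-0.001, 0.001, -1.0]]
contact_force: [0.5, 0.2, 0.5]
width: 0.0849
gripper_force: 0.0
```

Request:
{"fn": "move_tool", "kwargs": {
  "segments": [0, 0, 0, 0, 0, 0, 0, 0, 0, 0, 0, 0, 0, 0, 0, 0, 0, 0, 0, 0, 0, 0, 0, 0, 0, 0, 0, 0, 0, 0, 0, 0, 0, 0, 0, 0, 0, 0, 0, 0],
  "jaw": 0.0,
  "grip_n": 80
}}

```text
time_s: 3.15
tool_pos: [0.4906, -0.4293, 0.0052]
ee_rot: [[-0.234, 0.972, 0.001], [0.972, 0.234, -0.001], [-0.001, 0.001, -1.0]]
contact_force: [-1.2, 0.4, 7.0]
width: 0.0275
gripper_force: 78.6
```

To row units: 0.0045 m / 0.4 = 0.0113, 0.002 m / 0.4 = 0.005.

Request:
{"fn": "move_tool", "kwargs": {
  "segments": [0, 0, 0, 0, 0, 0, 0, 0, 0, 0, 0, 0, 0, 0, 0.005, 0, 0, 0, 0.0113, 0, 0, 0, 0.0113, 0],
  "jaw": 0.05,
  "grip_n": 80
}}

```text
time_s: 3.65
tool_pos: [0.49, -0.4287, -0.0009]
ee_rot: [[-0.235, 0.972, -0.001], [0.972, 0.235, 0.001], [0.001, -0.001, -1.0]]
contact_force: [-0.2, 0.2, -0.9]
width: 0.05
gripper_force: 0.0
```

Request:
{"fn": "move_tool", "kwargs": {
  "segments": [0, 0, 0, 0, 0, 0, 0, 0, 0, 0, 0, 0, 0, 0, 0, 0, 0, 0, 0, 0, 0, 0, 0, 0, 0, 0, 0, 0, 0, 0, 0, 0],
  "jaw": 0.0,
  "grip_n": 80
}}

```text
time_s: 4.32
tool_pos: [0.4906, -0.429, 0.0001]
ee_rot: [[-0.235, 0.972, 0.001], [0.972, 0.235, -0.0], [-0.0, 0.001, -1.0]]
contact_force: [1.1, 0.6, 6.5]
width: 0.0281
gripper_force: 81.4
```

Request:
{"fn": "move_tool", "kwargs": {
  "segments": [0, 0, -0.0125, 0, 0, 0, -0.05, 0, 0, 0, -0.1, 0, 0, 0, -0.175, 0, 0, 0, -0.25, 0, 0, 0, -0.25, 0, 0, 0, -0.25, 0],
  "jaw": 0.0,
  "grip_n": 80
}}

```text
time_s: 4.9
tool_pos: [0.4908, -0.4296, 0.1016]
ee_rot: [[-0.234, 0.972, 0.002], [0.972, 0.234, -0.002], [-0.002, 0.002, -1.0]]
contact_force: [-0.2, 0.3, -0.9]
width: 0.0276
gripper_force: 78.9
```

To row units: 0.189 m / 0.4 = 0.4725, 0.07 m / 0.4 = 0.175, 17.5 degrees / 180 = 0.0972.

Request:
{"fn": "move_tool", "kwargs": {
  "segments": [0.05, 0.075, -0.05, 0.0167, 0.125, 0.175, -0.05, 0.0444, 0.1875, 0.2625, -0.05, 0.0778, 0.25, 0.35, -0.05, 0.0972, 0.3, 0.4375, -0.05, 0.0972, 0.33, 0.4725, -0.05, 0.0972, 0.33, 0.4725, -0.05, 0.0972, 0.33, 0.4725, -0.05, 0.0972, 0.33, 0.4725, -0.05, 0.0972],
  "jaw": 0.0,
  "grip_n": 80
}}

```text
time_s: 5.65
tool_pos: [0.6418, -0.2569, 0.1183]
ee_rot: [[0.069, 0.998, -0.003], [0.998, -0.069, -0.0], [-0.0, -0.003, -1.0]]
contact_force: [-0.2, -0.3, -0.9]
width: 0.028
gripper_force: 79.0
```

```bash
python3 - <<'E'
from h import *
s=manip.read_state(); i=manip.camera_info("wrist"); np.save("w1.npy",i,allow_pickle=True)
snap("wrist","pics/w1.png"); snap("side","pics/d2.png")
print(s["tool_pos"],proj("side",s["tool_pos"]))
w=cv2.resize(cv2.imread("pics/w1.png"),(800,600)); cv2.imwrite("pics/w1b.png",w)
d=cv2.imread("pics/d2.png")[150:270,225:385]; cv2.imwrite("pics/d2b.png",cv2.resize(d,None,fx=5,fy=5,interpolation=cv2.INTER_CUBIC))
E
```

```text
[ 0.64179242 -0.25688378  0.11832675] [301.12442886 188.90765242]
```

View pics/w1b.png

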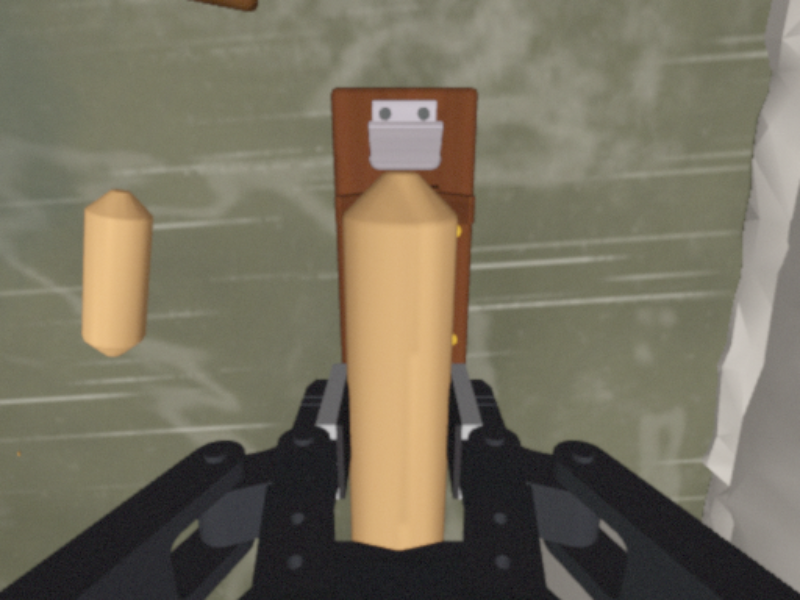

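View pics/d2b.png

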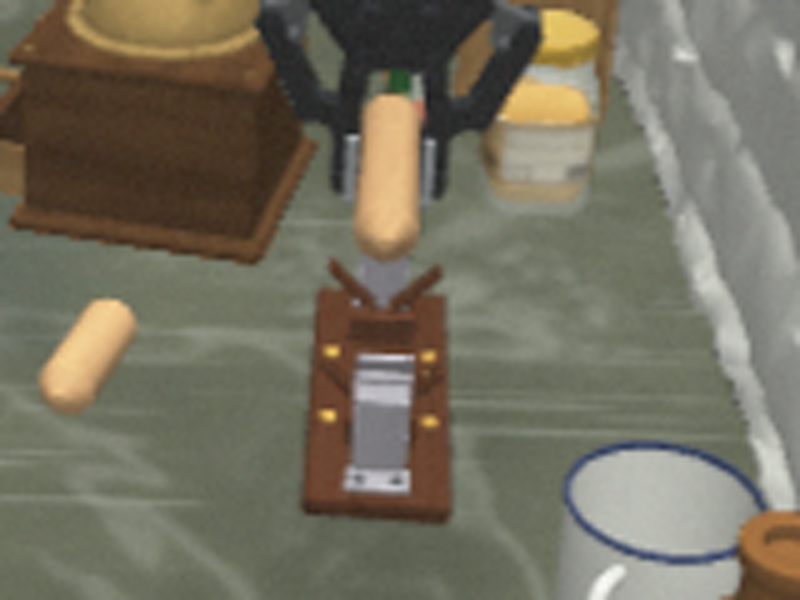

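```bash
cat > m3.py <<'E'
from h import *
from scipy.optimize import least_squares
np.set_printoptions(precision=4,suppress=True)
s=manip.read_state(); i=np.load("w1.npy",allow_pickle=True).item()
K=np.array(i["intrinsics"]);T=np.array(i["world_from_camera"]);print(T[:3])
R=np.array(s["ee_rot"])
out=[]
for u0,u1,v in((344,457,217),(347,453,330),(351,446,515)):
    l,r=[np.linalg.inv(K)@[(u+.5)*.64-.5,(v+.5)*.64-.5,1] for u in(u0,u1)]
    l/=np.linalg.norm(l);r/=np.linalg.norm(r);h=np.arccos(l@r)/2
    m=(l+r)/np.linalg.norm(l+r); p=T[:3,:3]@m*.015/np.sin(h)+T[:3,3]; out.append(p)
    print("axis pt (approx)",p, "in tool", R.T@(p-s["tool_pos"]))
# ends
print("side end proj level:",[ (proj("side",np.array(s["tool_pos"])+R@[e,0,-.013])-[225,150])*5+2 for e in(-.07,-.059,.059,.07)])
for a in(10,5,-5,-10):
  c,n=np.cos(np.radians(a)),np.sin(np.radians(a)); print(a,[(proj("side",np.array(s["tool_pos"])+R@[e*c,0,-.013+e*n])-[225,150])*5+2 for e in(-.07,.07)])
  print([ (proj("wrist",np.array(s["tool_pos"])+R@[e*c,0,-.013+e*n])+.5)/.64-.5 for e in(-.07,.07)])
E
python3 m3.py
```

```text
[[ 0.9976 -0.0647 -0.0237  0.6476]
 [-0.0688 -0.9484 -0.3096 -0.1775]
 [-0.0024  0.3105 -0.9506  0.2613]]
axis pt (approx) [ 0.6462 -0.1996  0.1297] in tool [ 0.0587  0.0005 -0.0108]
axis pt (approx) [ 0.6439 -0.2315  0.1311] in tool [ 0.0267  0.0005 -0.0122]
axis pt (approx) [ 0.6393 -0.2933  0.1345] in tool [-0.0352  0.0002 -0.0155]
side end proj level: [array([382.2092, 243.6328]), array([382.5058, 231.8647]), array([385.3495, 119.0352]), array([385.5866, 109.6245])]
10 [array([383.8792, 218.7562]), array([384.1064, 132.0432])]
[array([398.7471, 617.8675]), array([398.6666, 169.785 ])]
5 [array([383.0382, 231.4649]), array([384.8479, 120.6728])]
[array([398.7308, 602.5447]), array([398.683 , 168.4632])]
-5 [array([381.3997, 255.1541]), array([386.3179,  98.9702])]
[array([398.7013, 571.3478]), array([398.7214, 172.1575])]
-10 [array([380.6166, 265.9312]), array([387.0369,  88.7812])]
[array([398.6879, 555.6463]), array([398.7434, 177.7618])]
```

The wrist view shows the pin gripped centrally and almost level above the rack. The rack's far corners are at (332,89) and (477,89), and the pin's front tip is at (403,172). The side view agrees that the pin is level over the rack. Next I'll refine the rack centre.

```bash
python3 - <<'E'
from h import *
np.set_printoptions(precision=4,suppress=True)
i=np.load("w1.npy",allow_pickle=True).item()
W=lambda u,v,z: ray("wrist",(u+.5)*.64-.5,(v+.5)*.64-.5,z,i)
a,b=W(332,89,.012),W(477,89,.012);d=b-a;th=-np.arctan2(d[1],d[0])
print(a,b,np.linalg.norm(d),np.degrees(th)); print("centre",(a+b)/2-.098*np.array([np.sin(th),np.cos(th),0]))
print("foot screws",W(385,114,.014),W(424,114,.014),"nose",W(405,168,.061),"pin tip",W(403,172,.131))
s=manip.read_state();R=np.array(s["ee_rot"]);print(s["tool_pos"],"to go",R.T@(np.array([.644,-.257,s["tool_pos"][2]])-s["tool_pos"]))
E
```

```text
[ 0.6171 -0.1572  0.012 ] [ 0.6849 -0.1619  0.012 ] 0.06791854768890063 3.95579834529013
centre [ 0.6442 -0.2573  0.012 ]
foot screws [ 0.6411 -0.1699  0.014 ] [ 0.6594 -0.1712  0.014 ] nose [ 0.6486 -0.1919  0.061 ] pin tip [ 0.6477 -0.1878  0.131 ]
[ 0.6416 -0.2581  0.119 ] to go [ 0.0013  0.0024 -0.    ]
```

To row units: 0.052 m / 0.4 = 0.13, 0.045 m / 0.4 = 0.1125.

Request:
{"fn": "move_tool", "kwargs": {
  "segments": [0.0025, 0.005, 0.025, 0, 0.0025, 0.005, 0.075, 0, 0.0025, 0.005, 0.1125, 0, 0.0025, 0.005, 0.13, 0, 0.0025, 0.005, 0.13, 0, 0.0025, 0.005, 0.13, 0, 0.0025, 0.005, 0.13, 0],
  "jaw": 0.0,
  "grip_n": 100
}}

```text
time_s: 6.33
tool_pos: [0.6456, -0.2558, 0.0686]
ee_rot: [[0.069, 0.998, 0.001], [0.998, -0.069, -0.0], [-0.0, 0.001, -1.0]]
contact_force: [0.5, -0.3, -0.4]
width: 0.0275
gripper_force: 101.3
```

Request:
{"fn": "move_tool", "kwargs": {
  "segments": [0, 0, 0.01, 0, 0, 0, 0.02, 0, 0, 0, 0.03, 0, 0, 0, 0.04, 0, 0, 0, 0.05, 0, 0, 0, 0.06, 0, 0, 0, 0.06, 0, 0, 0, 0.06, 0]
}}

```text
time_s: 7.0
tool_pos: [0.6441, -0.2552, 0.0426]
ee_rot: [[0.069, 0.998, -0.002], [0.998, -0.069, 0.001], [0.0, -0.003, -1.0]]
contact_force: [-1.3, 0.1, -4.6]
width: 0.0271
gripper_force: 101.3
```

To row units: 0.006 m / 0.4 = 0.015, 0.005 m / 0.4 = 0.0125.

Request:
{"fn": "move_tool", "kwargs": {
  "segments": [0, 0, 0.005, 0, 0, 0, 0.01, 0, 0, 0, 0.0125, 0, 0, 0, 0.015, 0, 0, 0, 0.015, 0, 0, 0, 0.015, 0]
}}

```text
time_s: 7.5
tool_pos: [0.6449, -0.2553, 0.0376]
ee_rot: [[0.069, 0.998, -0.0], [0.998, -0.069, 0.0], [0.0, -0.0, -1.0]]
contact_force: [0.1, -0.2, -3.7]
width: 0.0272
gripper_force: 101.4
```

```bash
python3 - <<'E'
from h import *
snap("wrist","pics/w2.png"); d=snap("side","pics/d3.png"); print(manip.read_state()["contact_force"])
d=cv2.imread("pics/d3.png")[150:270,225:345]; w=cv2.imread("pics/w2.png")[:,116:396]
cv2.imwrite("pics/c3.png",np.hstack([cv2.resize(d,(400,400),interpolation=cv2.INTER_CUBIC),cv2.resize(w,(292,400))]))
E
```

```text
[-0.90936888  0.49730541 -3.69778918]
```

View pics/c3.png

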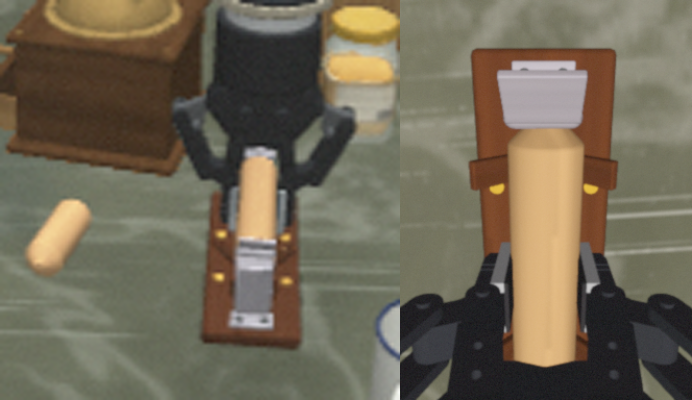

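Both leaves now cover the pin's ends: in the wrist half, the leaf lies over the tip at about (542,128). The -3.7 N reading means the leaves are still pulling the pin down, so I'll press a little further until the cradles take the load.

To row units: 0.003 m / 0.4 = 0.0075, 0.002 m / 0.4 = 0.005.

Request:
{"fn": "move_tool", "kwargs": {
  "segments": [0, 0, 0.0025, 0, 0, 0, 0.005, 0, 0, 0, 0.0075, 0, 0, 0, 0.0075, 0, 0, 0, 0.0075, 0]
}}

```text
time_s: 8.02
tool_pos: [0.6446, -0.2557, 0.0353]
ee_rot: [[0.069, 0.998, -0.001], [0.998, -0.069, -0.0], [-0.0, -0.001, -1.0]]
contact_force: [-5.1, 0.2, 5.0]
width: 0.0275
gripper_force: 102.4
```

The force is now +5 N, so the pin is resting in the cradles. I'll open the fingers and retreat straight up.

Request:
{"fn": "move_tool", "kwargs": {
  "segments": [0, 0, 0, 0, 0, 0, 0, 0, 0, 0, 0, 0, 0, 0, 0, 0, 0, 0, 0, 0, 0, 0, 0, 0, 0, 0, 0, 0],
  "jaw": 0.06
}}

```text
time_s: 8.6
tool_pos: [0.6452, -0.2554, 0.0347]
ee_rot: [[0.069, 0.998, 0.0], [0.998, -0.069, 0.0], [0.0, 0.0, -1.0]]
contact_force: [-0.6, -0.2, 0.5]
width: 0.0599
gripper_force: 0.0
```

Request:
{"fn": "move_tool", "kwargs": {
  "segments": [0, 0, -0.025, 0, 0, 0, -0.075, 0, 0, 0, -0.15, 0, 0, 0, -0.225, 0, 0, 0, -0.3, 0, 0, 0, -0.375, 0, 0, 0, -0.375, 0, 0, 0, -0.375, 0, 0, 0, -0.375, 0]
}}

```text
time_s: 9.35
tool_pos: [0.6448, -0.2554, 0.1849]
ee_rot: [[0.069, 0.998, -0.0], [0.998, -0.069, -0.0], [-0.0, -0.0, -1.0]]
contact_force: [-1.0, 1.0, -0.8]
width: 0.0597
gripper_force: 0.0
```

```bash
python3 - <<'E'
from h import *
np.set_printoptions(precision=4,suppress=True)
i=manip.camera_info("wrist"); np.save("w2.npy",i,allow_pickle=True)
snap("wrist","pics/w3.png"); d=snap("side","pics/d4.png"); print(manip.read_state()["contact_force"])
d=cv2.imread("pics/d4.png")[180:260,260:340]; w=cv2.imread("pics/w3.png")[0:300,106:406]
cv2.imwrite("pics/c4.png",np.hstack([cv2.resize(d,(400,400),interpolation=cv2.INTER_CUBIC),cv2.resize(w,(400,400))]))
t=np.radians(4);n=np.array([np.sin(t),np.cos(t),0]);c=np.array([.6442,-.257,.05])
f=lambda n_,e,o,k:(proj(n_,c+n*e)-o)*k
print("seat ends expected side",f("side",-.07,[260,180],5),f("side",.07,[260,180],5),"wrist",f("wrist",-.07,[106,0],4/3)+[400,0],f("wrist",.07,[106,0],4/3)+[400,0])
E
```

```text
[-0.3021 -0.2775 -0.3077]
seat ends expected side [200.6061 243.5052] [204.1068  97.292 ] wrist [598.6679 327.1885] [598.9533 129.5897]
```

View pics/c4.png

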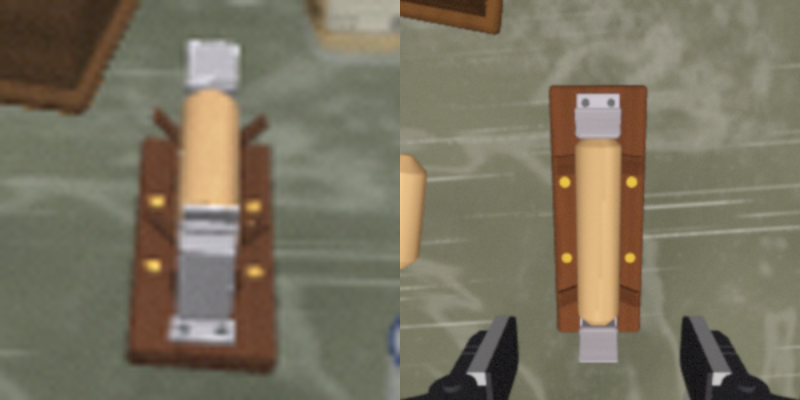

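The pin lies level in both cradles. Its ends, at about (598,136) and (598,326) in the wrist half, sit under both leaf noses and match the expected seat. The gripper is clear, so I'm handing in.

```bash
python3 -c "
from station import manip
print(manip.close_job())"
```

```text
the job is handed in; nothing more can be done
None
```

The long pin is pressed home and level in the rack with both leaves over its ends; I let go of it and handed the job in at about 9.5 s, with no verdict returned.

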